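# Shut the UV exposure unit's lid and start it

## Task

The plate is ready on the glass of the UV exposure unit: start its exposure. Pushing with the fingertips on the outside of the raised lid only, swing it gently down, without slamming, until it is fully shut; then press the green start button right down and let it go. Do not grip or lift anything, do not press the red stop button, and leave the copper plate and the things on the table where they are.

Things in the scene. Friction and masses are not known exactly. Their poses are not given: they have to be found in the camera images.
- unit: Exposure unit: blue-grey steel box, fixed, 270 (x) x 345 (y) x 100 mm high without lid. Origin: centre of its underside; x axis from its front (robot side) to its rear, y left, z up. Sunk glass 88 mm above the table. Lid covers the left part; the right 75 mm of the top is the control strip (100 mm up): front to rear green start, red stop, and a fixed timer knob 95 mm behind stop, 18 mm high.
- lid (a joint): Lid angle in rad: 0 fully shut on a hard stop, grows as it is raised (stop at 1.5); starts 0.8 to 1.2 open. Friction hinges: the lid stays at any angle where it is left, does not fall shut, and must be pushed all the way down with about 1 to 5 N at right angles to it near its front edge.
- lid_hinge (a point): Middle of the lid's hinge axis, 102 mm above the table, 115 mm behind the unit's origin and 40 mm to its left. The axis is parallel to the unit's y. The point turns with the lid: x runs along the lid from front edge to hinge, z is the outward normal of its outer face; at 0 rad its axes are parallel to the unit's.
- lid_edge (a point): Middle of the front edge of the lid's outer (pale) face; moves with the lid; at (-235, 0, 28) mm in the frame of lid_hinge. The lid is a flat panel, 235 mm from hinge axis to front edge, 262 mm wide, 28 mm thick, with a black liner on the underside that fingers must not press. Raised, its outer face looks away from the robot and up; shut, it is level, 130 mm above the table.
- start (a joint): Travel of the green start button in m: 0 released, 0.006 fully down; springs back. About 1.5 N to begin, 5 N fully down.
- start_top (a point): Centre of the top of the green start button: a cap 24 mm across in a black collar 40 mm across and 12 mm high. Released, the cap's top stands 22 mm above the control strip, 122 mm above the table. Pressed straight down. 75 mm in front of the unit's origin, 135 mm to its right.
- stop (a joint): Travel of the red stop button in m, 0 released, 0.006 fully down. Not to be pressed.
- stop_top (a point): Centre of the top of the red stop button, same size and height as the green one, 65 mm further back on the strip.
- plate: Copper plate 105 x 148 x 3 mm, loose, lying on the glass under the lid; origin: centre of its underside. The shut lid clears it.
- mug: Lime green mug, 84 mm across, 98 mm high, with a handle; origin: centre of its underside. Stands beside the unit.
- tape: Roll of cream masking tape lying flat, 104 mm across, 36 mm high; origin: centre of its underside. Beside the unit.
- ink_tin: Round ink tin with a blue band and dark lid, 84 mm across, 60 mm high; origin: centre of its underside. Beside the unit.

How it is judged:
By the outcome, as a careful person would: the job done as asked, in the order asked, and still so for the second after the job is handed in, with the robot touching nothing.
It also fails if it takes over 48 s, if anything falls off the work surface, if the arm or the gripper's body presses on something with over 40 N, if the wrist force passes 120 N, or if a joint passes its speed limit or range.

## Robot

A 6-joint arm with a two-finger parallel gripper is mounted at the origin on the work surface. World frame = base frame: x ahead of the robot, y to its left, z up, the work surface at z = 0. Lengths are in m, angles in degrees, forces in N, time in s.
With the tool pointing down it reaches from about 0.35 to 0.875 m from the base axis. Payload 15.5 kg.
Tool frame: the origin (TCP) lies at the very end of the fingers, on their centre line; the grasp point (between the pads) lies 19 mm behind it; z points along the fingers, y is the line along which they close (so a half turn about z gives the same grasp; the last joint's range is limited). The gripper opens to 85 mm and grips with 20 to 120 N. Pads are 22 mm wide; open, the fingers measure 114 mm over their backs; the gripper's body (76 mm by 85 mm) begins 54 mm behind the grasp point. The pads swing forward as they close: fully open they stand 13 mm farther back than shut.
Start: joints at [66.893, 28.281, 77.091, -0, 74.628, -5.472], TCP at [0.189, 0.596, 0.231] pointing down, gripper open.
Joint ranges: [-166.48, 166.48], [-47.26, 123.95], [12.59, 153.08], [-70.14, 250.14], [6.76, 159.57], [-176.63, 176.63]. Speed limits (degrees/s): [108.29, 108.29, 147.25, 172.46, 172.46, 172.46].

## Interface

Orientations are given as a 3x3 rotation matrix whose columns are the frame's x, y, z axes.
In Python, from plant import manip gives the robot as it stands. Calls block until the motion is done:
- manip.move_pose(position, orientation): joint-space move of the TCP to a pose.
- manip.line_to(position, attitude=None, vel=0.15): straight line of the TCP; attitude=None keeps the orientation; vel is the mean speed in m/s.
- manip.move_j(angles): joint-space move.
- manip.gripper_to(opening): finger opening in m; the grip force is fixed at half the most; returns when the fingers have stopped.
- manip.hold(seconds).
- manip.inverse_kinematics(position, orientation): joint angles nearest the present ones, or None.
- manip.state(): the state.
- manip.camera(name): name is "scene" or "top" or "wrist"; returns a dict with "color" (480x640x3 uint8, red, green, blue), "range_z" (480x640 float32, m along the optical axis (not along the pixel's ray), 0 where there is no reading), "mtx" (3x3 intrinsics, pixels), "origin" and "orientation" of the camera in the world. Camera axes: x right, y up, looking along -z (the intrinsics and any distortion apply to the point x, -y, -z); pixel columns grow to the right and rows downward; lengths in m; the calibration is good to about 2 mm. A picture is of the moment at which its call begins.
A pose or a line that the arm cannot do raises manip.IKError and nothing moves.
- manip.close_job(): hands the job in; it is judged then, once.
The state is a dict: "t": time; "joint_positions": joint angles; "joint_vel": joint speeds; "joint_efforts": joint torques, N m; "eef_pos": TCP position; "ee_rot": TCP orientation; "ft_force": force on the tool from outside, world axes, zero at the start; "ft_torque": the same for the moment, N m; "opening": finger opening in m; "grasp_force": force on a finger pad.
Only numpy, scipy, OpenCV 4.12 (cv2) and the standard library are available. Lean on these libraries where they do the work, as an engineer would, in place of code of your own. Each camera call takes 0.05 s, during which the arm holds its last target. There are 200 camera calls.

## Working session

There is one attempt and no reset: what is moved stays moved. The work goes in short steps, each a Python script; the robot and the scene stay as the last script left them, time stands still between calls to the robot, and variables do not carry over. Pictures are saved under pics/ and viewed, at most 10 in all, crops included, and the job is handed in when it is done.

```bash
mkdir -p pics; cat > h.py <<'E'
import numpy as np, cv2
from plant import manip
def grab(n,f):
    c=manip.camera(n); np.savez(f'{f}.npz',**c); cv2.imwrite(f'pics/{f}.png',c['color'][:,:,::-1]); return c
def cloud(c):
    K=np.array(c['mtx']);z=c['range_z'];v,u=np.mgrid[:480,:640]
    x=(u-K[0,2])/K[0,0]*z;y=(v-K[1,2])/K[1,1]*z
    P=np.stack([x,-y,-z],-1)@np.array(c['orientation']).T+np.array(c['origin'])
    P[z==0]=np.nan
    return P
E
python3 - <<'E'
from h import *
for n in('scene','top'):
    c=grab(n,n+'0'); print(n,np.round(c['origin'],3),np.round(c['orientation'],2).tolist(),[k for k in c])
s=manip.state();print(s['t'],s['ft_force'],s['opening'])
E
```

```text
scene [0.186 0.408 1.011] [[-0.72, 0.6, -0.35], [-0.69, -0.62, 0.38], [0.01, 0.51, 0.86]] ['color', 'range_z', 'mtx', 'origin', 'orientation']
top [0.345 0.031 1.158] [[0.02, 0.98, -0.19], [-1.0, 0.02, 0.01], [0.02, 0.19, 0.98]] ['color', 'range_z', 'mtx', 'origin', 'orientation']
0.1 [ 0.53505044  0.05513829 -0.53770833] 0.08533983425485954
```

View pics/scene0.png

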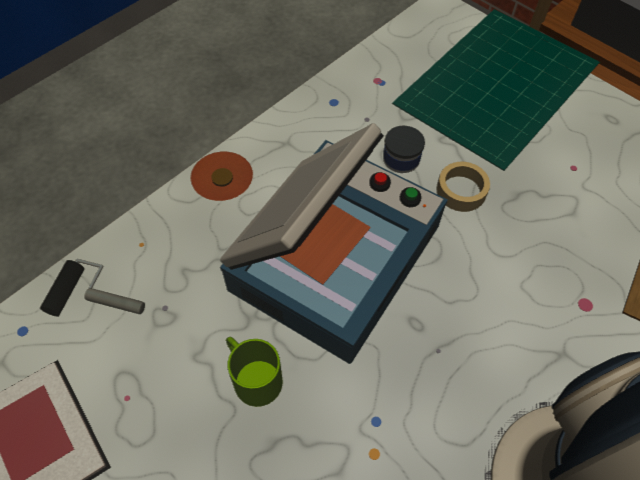

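View pics/top0.png

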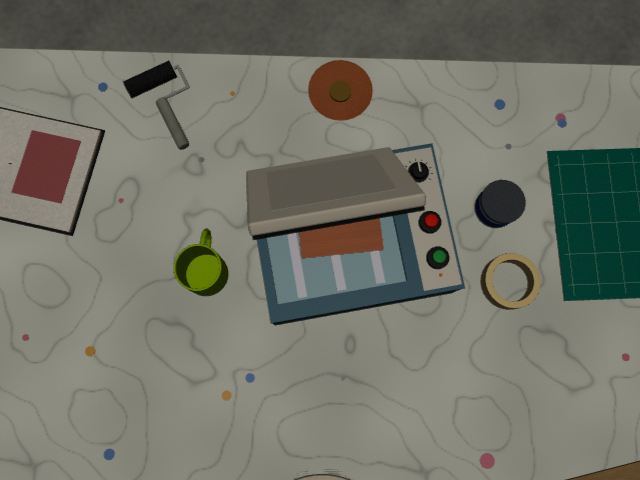

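The scene and top views both show the unit with its lid about half open. In the top view green is at (440,257), red at (431,221), the knob at (419,171), and the lid's outer face runs from about (250,185) to (420,195).

```bash
python3 - <<'E'
from h import *
for n in('top0','scene0'):
    c=np.load(n+'.npz');P=cloud(c)
    hsv=cv2.cvtColor(c['color'],cv2.COLOR_RGB2HSV).astype(int);H,S,V=hsv[...,0],hsv[...,1],hsv[...,2]
    if n=='top0': boxes=dict(green=(425,245,455,270),red=(418,208,444,234))
    else: boxes=dict(green=(398,182,425,205),red=(368,168,394,190))
    r={}
    for k,(a,b,cc,d) in boxes.items():
        m=np.zeros(H.shape,bool);m[b:d,a:cc]=1
        m&=(S>140)&(V>70)&(((H>45)&(H<85)) if k=='green' else ((H<8)|(H>172)))
        m&=P[...,2]>.115
        r[k]=np.nanmean(P[m],0);print(n,k,m.sum(),r[k].round(4))
    g,d=r['green'],r['red']-r['green'];yaw=np.arctan2(d[1],d[0]);print('yaw btn',np.degrees(yaw),np.linalg.norm(d))
    if n=='top0':
        m=np.zeros(H.shape,np.uint8);cv2.fillPoly(m,[np.array([[265,190],[385,165],[405,185],[265,212]])],1)
        Q=P[m>0];Q=Q[~np.isnan(Q[:,0])];
        for _ in range(3):
            mu=Q.mean(0);nn=np.linalg.svd(Q-mu,full_matrices=0)[2][2];nn*=np.sign(nn[2]);e=(Q-mu)@nn;Q=Q[abs(e)<3*e.std()+1e-4]
        print('lid n',nn,mu,e.std(),'ang',np.degrees(np.arccos(nn[2])),'yaw',np.degrees(np.arctan2(nn[1],nn[0])))
    # unit top strip edges: strip-plane points
    m=(abs(P[...,2]-.1)<.004)&(abs(P[...,0]-.55)<.25)&(abs(P[...,1])<.3)
    pts=P[m][:,:2].astype(np.float32);print('rect',cv2.minAreaRect(pts))
E
```

```text
top0 green 119 [ 0.5172 -0.1892  0.1207]
top0 red 128 [ 0.5808 -0.1764  0.1204]
yaw btn 11.349111903543012 0.06481907667360448
lid n [0.78512118 0.15783544 0.5988929 ] [0.60033686 0.0028593  0.24369667] 0.0006952629794392186 ang 53.209351513138714 yaw 11.366843569462262
rect ((0.5477105379104614, 0.030740812420845032), (0.2710614800453186, 0.4976929724216461), 11.919670104980469)
scene0 green 84 [ 0.5162 -0.1893  0.1209]
scene0 red 94 [ 0.5795 -0.1761  0.1206]
yaw btn 11.750780765646912 0.06468027369645685
rect ((0.5478678345680237, 0.030662983655929565), (0.27199557423591614, 0.4986843764781952), 11.55378532409668)
```

```bash
cat >> h.py <<'E'
YAW=np.radians(11.5);c_,s_=np.cos(YAW),np.sin(YAW)
Rz=np.array([[c_,-s_,0],[s_,c_,0],[0,0,1]])
START=np.array([.5167,-.1893,.122])
U=START-Rz@[-.075,-.135,.122]
HG=U+Rz@[.115,.04,.102]
def lidR(th): # x: front edge->hinge, z outward normal
    c,s=np.cos(th),np.sin(th); return Rz@np.array([[c,0,s],[0,1,0],[-s,0,c]])
def tool(a,sgn=1): # z axis tilted by a towards the robot from straight down
    R=lidR(a); return np.c_[-sgn*R[:,0]*-1*1, -sgn*R[:,1], -R[:,2]]
def pt(th,back=.025,off=0,y=0): return HG+lidR(th)@[-.235+back,y,.028+off]
E
python3 - <<'E'
from h import *
print(U,HG,np.linalg.det(tool(.3)),np.linalg.det(tool(.3,-1)))
n=np.array([.78512,.157835,.59889]);print('plane dist',n@(np.array([.60034,.00286,.2437])-HG))
for sg in(1,-1):
  for f in(.3,.5,.7,1):
    for th,off in((1.0,.03),(.93,0),(.5,0),(0,0)):
      R=tool(f*th); 
      if sg<0: R=R@np.diag([-1,-1,1])
      q=manip.inverse_kinematics(pt(th,off=off),R); print(sg,f,th,pt(th,off=off).round(3),None if q is None else np.round(q))
E
```

```text
[ 0.56327968 -0.04205757  0.        ] [0.66799631 0.02006673 0.102     ] 0.9999999999999999 0.9999999999999999
plane dist 0.029028570176342715
1 0.3 1.0 [0.605 0.007 0.31 ] [ -3.  32.  60.  -4. 105.  75.]
1 0.3 0.93 [ 0.567 -0.     0.287] [-4. 29. 69. -4. 98. 75.]
1 0.3 0.5 [ 0.501 -0.014  0.227] [-7. 23. 88. -3. 77. 73.]
1 0.3 0 [ 0.462 -0.022  0.13 ] [-10.  24. 106.  -0.  50.  68.]
1 0.5 1.0 [0.605 0.007 0.31 ] [ -2.  39.  51.  -7. 118.  75.]
1 0.5 0.93 [ 0.567 -0.     0.287] [ -2.  35.  61.  -7. 110.  75.]
1 0.5 0.5 [ 0.501 -0.014  0.227] [-6. 26. 84. -4. 84. 74.]
1 0.5 0 [ 0.462 -0.022  0.13 ] [-10.  24. 106.  -0.  50.  68.]
1 0.7 1.0 [0.605 0.007 0.31 ] [ -1.  46.  42. -10. 131.  74.]
1 0.7 0.93 [ 0.567 -0.     0.287] [ -1.  41.  54.  -9. 121.  75.]
1 0.7 0.5 [ 0.501 -0.014  0.227] [-5. 29. 81. -6. 90. 75.]
1 0.7 0 [ 0.462 -0.022  0.13 ] [-10.  24. 106.  -0.  50.  68.]
1 1 1.0 [0.605 0.007 0.31 ] [  0.  56.  32. -18. 148.  69.]
1 1 0.93 [ 0.567 -0.     0.287] [ -0.  50.  45. -14. 137.  73.]
1 1 0.5 [ 0.501 -0.014  0.227] [-4. 33. 75. -7. 99. 75.]
1 1 0 [ 0.462 -0.022  0.13 ] [-1
[... 456 characters left out ...]
1 0.5 0.5 [ 0.501 -0.014  0.227] [  -6.   26.   84.   -4.   84. -106.]
-1 0.5 0 [ 0.462 -0.022  0.13 ] [ -10.   24.  106.   -0.   50. -112.]
-1 0.7 1.0 [0.605 0.007 0.31 ] [  -1.   46.   42.  -10.  131. -106.]
-1 0.7 0.93 [ 0.567 -0.     0.287] [  -1.   41.   54.   -9.  121. -105.]
-1 0.7 0.5 [ 0.501 -0.014  0.227] [  -5.   29.   81.   -6.   90. -105.]
-1 0.7 0 [ 0.462 -0.022  0.13 ] [ -10.   24.  106.   -0.   50. -112.]
-1 1 1.0 [0.605 0.007 0.31 ] [   0.   56.   32.  -18.  148. -111.]
-1 1 0.93 [ 0.567 -0.     0.287] [  -0.   50.   45.  -14.  137. -107.]
-1 1 0.5 [ 0.501 -0.014  0.227] [  -4.   33.   75.   -7.   99. -105.]
-1 1 0 [ 0.462 -0.022  0.13 ] [ -10.   24.  106.   -0.   50. -112.]
```

```bash
python3 - <<'E'
from h import *
s=manip.state();p=np.array(s['eef_pos'])
manip.line_to(p+[0,0,.2],vel=.25)
manip.gripper_to(0.0)
manip.move_pose(pt(.93,off=.12),tool(.65))
s=manip.state();print(s['t'],s['eef_pos'],np.round(s['ft_force'],2),s['opening'])
manip.line_to(pt(.93,off=.02),vel=.12)
s=manip.state();print(s['t'],s['eef_pos'],np.round(s['ft_force'],2),np.round(s['ft_torque'],2))
grab('scene','s1')
E
```

```text
4.4833 [0.66114282 0.01973142 0.35918001] [ 0.42  0.96 -0.14] 0.00020694035147726867
5.4667 [0.58313062 0.00289367 0.29936924] [-0.06 -0.01  0.57] [ 0.1  -0.27 -0.  ]
```

View pics/s1.png

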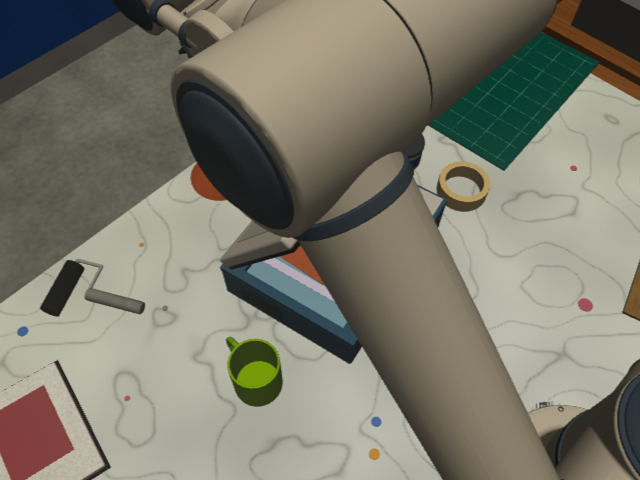

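The arm hides the lid in this view; it stands above it with no contact force. Now the sweep, watching the force.

```bash
python3 - <<'E'
from h import *
manip.line_to(pt(.96,off=.0),tool(.65),vel=.04)
s0=manip.state();f0=np.array(s0['ft_force']);print(s0['t'],f0.round(2))
th=.94;log=[]
while th>-.06:
    manip.line_to(pt(th),tool(.7*max(th,0)),vel=.06 if th>.1 else .03)
    s=manip.state();f=np.array(s['ft_force']);fn=f@lidR(th)[:,2]
    log.append((round(th,3),round(s['t'],2),round(fn,1),np.round(f@lidR(th)[:,0],1)))
    if fn>(15 if th>.06 else 11): break
    th-=.05 if th>.12 else .01
print(log);print(s['eef_pos'],s['ft_force'])
E
```

```text
6.0083 [-0.08  0.1  -0.07]
[(0.94, 6.26, np.float64(0.7), np.float64(0.7)), (0.89, 6.58, np.float64(0.3), np.float64(0.3)), (0.84, 6.91, np.float64(0.2), np.float64(0.3)), (0.79, 7.23, np.float64(0.3), np.float64(0.7)), (0.74, 7.56, np.float64(0.2), np.float64(-0.1)), (0.69, 7.88, np.float64(-0.2), np.float64(-0.5)), (0.64, 8.21, np.float64(1.2), np.float64(-0.3)), (0.59, 8.53, np.float64(0.6), np.float64(-0.5)), (0.54, 8.86, np.float64(0.3), np.float64(-0.1)), (0.49, 9.18, np.float64(0.8), np.float64(-0.6)), (0.44, 9.51, np.float64(-0.2), np.float64(-0.6)), (0.39, 9.83, np.float64(0.1), np.float64(-0.4)), (0.34, 10.16, np.float64(0.5), np.float64(0.4)), (0.29, 10.48, np.float64(0.4), np.float64(-0.1)), (0.24, 10.81, np.float64(-0.2), np.float64(0.2)), (0.19, 11.13, np.float64(0.2), np.float64(0.1)), (0.14, 11.46, np.float64(-0.3), np.float64(0.2)), (0.09, 11.96, np.float64(-0.4), np.float64(-0.2)), (0.08, 12.21, np.float64(-0.3), np.float64(0.2)), (0.07, 12.46, np.float64(0.4), np.float64(-0.2)), (0.06, 12.71, np.float64(0.3), np.float64(-0.2)), (0.05, 12.96, np.float64(0.2), np.float64(0.3)), (0.04, 13.21, np.float64(-0.5), np.float64(-1.1)), (0.03, 13.46, np.float64(0.8), np.float64(-0.6)), (0.02, 13.71, np.float64(0.1), np.float64(0.2)), (0.01, 13.96, np.float64(0.5), np.float64(0.3)), (-0.0, 14.21, np.float64(1.9), np.float64(1.9)), (-0.01, 14.46, np.float64(48.6), np.float64(-9.4))]
[ 0.46249433 -0.02191053  0.12961157] [-10.46799839   1.69454126  48.53922376]
```

```bash
python3 - <<'E'
from h import *
p=np.array(manip.state()['eef_pos'])
manip.line_to(p+[0,0,.1],vel=.15)
R=tool(0)
manip.move_pose(START+[0,0,.1],R)
s=manip.state();print(s['t'],s['eef_pos'],s['ft_force'])
c=grab('top','t2');grab('scene','s2')
P=cloud(c)
# lid outer face samples away from the arm
for y in(.06,.1,.12,-.1):
  for b in (.02,.1,.2):
    q=pt(0,back=b,y=y);K=c['mtx'];d=np.array(c['orientation']).T@(q-c['origin']);u=K[0][0]*d[0]/-d[2]+K[0][2];v=K[1][1]*-d[1]/-d[2]+K[1][2]
    print(y,b,round(u),round(v),P[int(round(v)),int(round(u))].round(4))
E
```

```text
16.0167 [ 0.51622539 -0.18936195  0.22104351] [-0.53275585  0.58193605  0.36056045]
0.06 0.02 308 294 [0.4459 0.0356 0.1298]
0.06 0.1 299 248 [0.5237 0.0527 0.1334]
0.06 0.2 289 193 [0.6215 0.0728 0.1287]
0.1 0.02 284 299 [0.4368 0.0758 0.1282]
0.1 0.1 276 252 [0.5162 0.0918 0.132 ]
0.1 0.2 267 197 [0.6128 0.1107 0.1306]
0.12 0.02 273 301 [0.4326 0.094  0.1332]
0.12 0.1 265 254 [0.5128 0.1106 0.1291]
0.12 0.2 255 199 [0.609  0.1314 0.1297]
-0.1 0.02 400 278 [ 0.4765 -0.1203  0.1295]
-0.1 0.1 391 232 [ 0.5556 -0.1049  0.1314]
-0.1 0.2 379 177 [ 0.6538 -0.0841  0.1304]
```

View pics/t2.png

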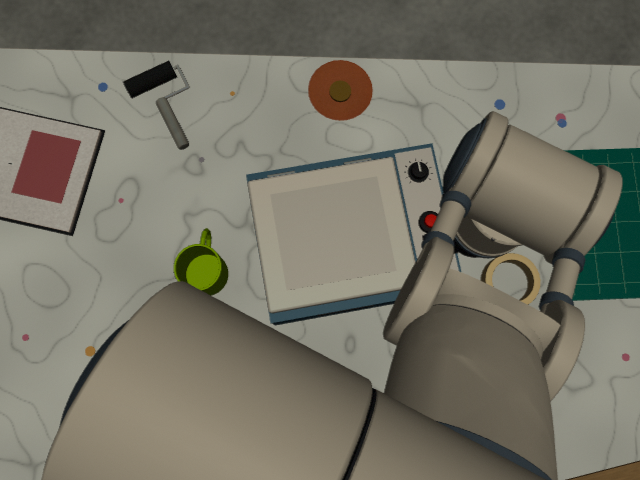

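View pics/s2.png

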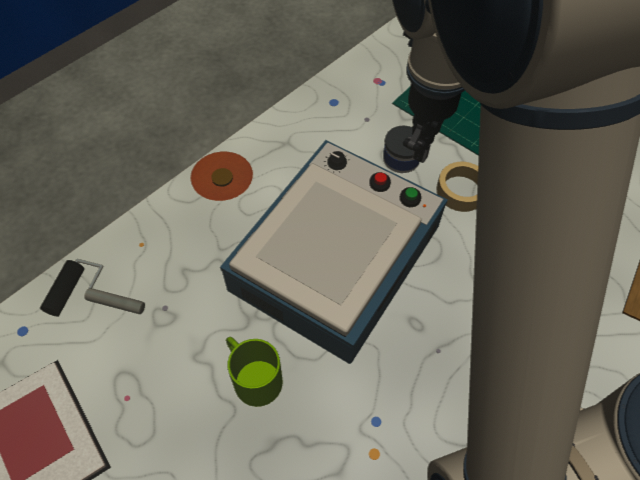

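The lid lies flat and shut in both views (top surface about 130 mm, level); the fingertip hangs above the green button. Next, the press.

```bash
python3 - <<'E'
from h import *
R=tool(0);log=[]
manip.line_to(START+[0,0,.01],R,vel=.08)
z=.004
while z>-.0105:
    manip.line_to(START+[0,0,z],R,vel=.02); manip.hold(.1)
    s=manip.state();f=s['ft_force'][2];log.append((round(z*1e3,1),round(s['eef_pos'][2],4),round(f,1)))
    if f>9: break
    z-=.001 if z>-.004 else .0005
manip.hold(.3);print(manip.state()['ft_force'],log)
manip.line_to(START+[0,0,.15],R,vel=.12)
q=np.array(manip.state()['joint_positions']);q[0]-=35
manip.move_j(q)
c=grab('top','t3');print(manip.state()['t'],manip.state()['ft_force'])
cv2.imwrite('pics/t3c.png',cv2.resize(c['color'][130:330,160:560,::-1],None,fx=2,fy=2))
P=cloud(c);print(P[255:260,438:443,2].mean(),P[219:224,429:434,2].mean())
E
```

```text
[-0.87611529  0.32745961 12.88378744] [(4.0, np.float64(0.126), np.float64(0.3)), (3.0, np.float64(0.125), np.float64(-0.6)), (2.0, np.float64(0.124), np.float64(-0.5)), (1.0, np.float64(0.123), np.float64(0.6)), (0.0, np.float64(0.122), np.float64(1.5)), (-1.0, np.float64(0.121), np.float64(2.1)), (-2.0, np.float64(0.12), np.float64(2.9)), (-3.0, np.float64(0.119), np.float64(2.5)), (-4.0, np.float64(0.118), np.float64(3.2)), (-4.5, np.float64(0.1175), np.float64(3.5)), (-5.0, np.float64(0.117), np.float64(4.0)), (-5.5, np.float64(0.1165), np.float64(3.4)), (-6.0, np.float64(0.116), np.float64(5.3)), (-6.5, np.float64(0.1159), np.float64(12.7))]
25.5417 [0.66349641 0.33600319 0.44307623]
0.12136570294476762 0.12090804707937088
```

View pics/t3c.png

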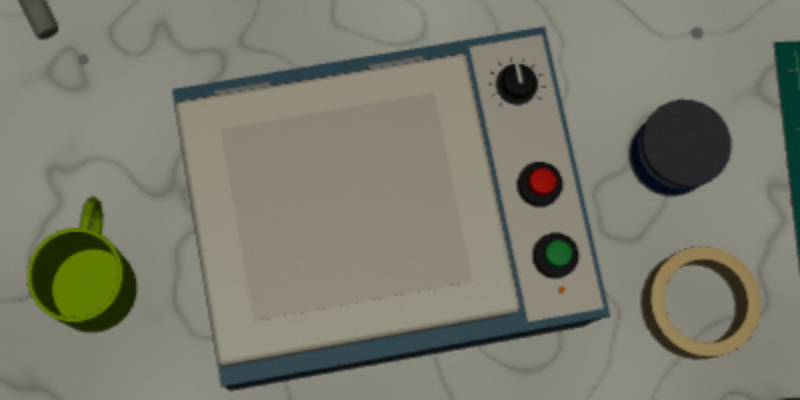

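The crop shows the lid shut, the green button at (557,253) sprung back up, the red one untouched, and the mug, tin and tape where they were.

```bash
python3 -c "
from plant import manip
print(manip.close_job())"
```

```text
the job is handed in; nothing more can be done
None
```

The lid is fully shut, the green start button was pressed to its stop and has sprung back, nothing else was moved, and the job was handed in at about 25.5 s; the fingertips briefly pressed the shut lid with about 49 N at the very end of its travel.

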